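Load the engraver's block behind the engraving station's guard

ROBOT

A 7-joint arm with a two-finger parallel gripper is mounted at the origin on the work surface. World frame = base frame: x ahead of the robot, y to its left, z up, the work surface at z = 0. Lengths are in m, angles in rad, forces in N, time in s.
With the tool pointing down it reaches from about 0.425 to 0.925 m from the base axis. Payload 6.8 kg.
Tool frame: the origin (TCP) lies at the very end of the fingers, on their centre line; the grasp point (between the pads) lies 19 mm behind it; z points along the fingers, y is the line along which they close (so a half turn about z gives the same grasp; the last joint's range is limited). The gripper opens to 85 mm and grips with 20 to 120 N. Pads are 22 mm wide; open, the fingers measure 114 mm over their backs; the gripper's body (76 mm by 85 mm) begins 54 mm behind the grasp point. The pads swing forward as they close: fully open they stand 13 mm farther back than shut.
Start: joints at [-1.249, 0.477, 0.022, 1.555, -0.011, 1.109, -0.083], TCP at [0.281, 0.614, 0.231] pointing down, gripper open.
Joint ranges: [-2.96, 2.96], [-0.34, 2.1], [-1.41, 1.46], [0.24, 2.44], [-1.37, 4.51], [0.17, 1.92], [-2.96, 2.96]. Speed limits (rad/s): [2.39, 2.39, 3.14, 3.14, 3.14, 3.14, 3.14].

INTERFACE

Orientations are given as a rotation vector (axis times angle).
In Python, from bench import get_obs, viewer, r gives the robot as it stands. The module is installed in compiled form; this text tells all that it offers.
- The arm moves only by the tool play_rows, never from a script. Its argument "commands" is a list that holds one entry, the list of rows, each a list of 5 numbers: the gripper's target within -1 to 1 (shut at 1, half-way at 0, fully open at -1), then the shift along the tool's x, y, z scaled (see below), then the turn about the tool's z scaled (see below). A call has 1 to 12 rows; each row is the pose to reach, as a shift and turn from the pose commanded when the call began, along the tool's axes at that moment; what a row does not reach only later rows make up. The controller multiplies each number of a shift by 0.2 m and each number of a turn by pi/2 rad. A row lasts 1/12 s, in which the tool goes at most 41.7 mm and 7.16 degrees, less where a joint would pass 70% of its speed; a pose out of reach is approached as far as the arm can. A call with a number of a shift or a turn outside -1 to 1 is refused whole. A call with a gripper value outside its range is refused whole. The fingers move at their own pace and stop on an object; "grip_force" is the grip in N (left out, the last holds). Time passes only in rows, so rows that repeat a pose let the fingers close. It gives the time, the measured TCP pose, the force, the opening and the grip force at its end, in the units of the state.
- get_obs(): the state, without advancing time (a new reading comes with each control period).
- viewer.grab_frame(name): name is "scene" or "top"; returns a dict with "pixels" (384x512x3 uint8, red, green, blue), "fovy" (degrees; the focal length in pixels is half the picture's height over the tangent of half this angle, whatever the lens; pixels are square), "cx", "cy" (the principal point, pixels), "distortion" ([k1, k2, p1, p2, k3] as OpenCV has them; the pictures are not rectified), "world_to_cam" (4x4, takes a point from world to camera coordinates). Camera axes: x right, y up, looking along -z (the intrinsics and any distortion apply to the point x, -y, -z); pixel columns grow to the right and rows downward; lengths in m; the calibration is good to about 2 mm. A picture is of the moment at which its call begins. There is no depth.
- r.hand_in(): hands the job in; it is judged then, once.
Trained networks look in a picture, given as the dict that the camera call returned (one of the last four; its "shot" number tells which), for a name from the list of things; names that differ only in an ending like _2 or _b are one class to them, and where a whole thing is asked for, a point or a joint stands for the part that bears it (a point fixed in the world has none). Each returns a list of dicts, best first, with "score" (0 to 1); they miss things now and then, are a little off and sometimes report something else, mostly with a low value. They report only what shows in the picture. A call takes as long as a camera call. They do not tell look-alikes from the thing itself.
- viewer.trace(picture, thing): "pixels" (384x512 bool, what is visible of it) and "rect" ([left, top, right, bottom] in pixels, round what is visible of it).
The state is a dict: "clock": time; "joints": joint angles; "qvel": joint speeds; "tau": joint torques, N m; "tcp_pos": TCP position; "orientation": TCP orientation; "contact_force": force on the tool from outside, world axes, zero at the start; "moment": the same for the moment, N m; "grip_width": finger opening in m; "gripper_force": force on a finger pad.
Only numpy, scipy, OpenCV 4.12 (cv2) and the standard library are available. Lean on these libraries where they do the work, as an engineer would, in place of code of your own. Each camera call takes 0.05 s, during which the arm holds its last target. There are 200 camera calls.

TASK

Swing the engraving station's clear guard right up, slide the round steel engraver's block along the bench (without lifting or tipping it) into the bay until it sits fully home against the back stop, then lower the guard until it is fully closed, without slamming it. Leave everything else on the bench where it is.

Things in the scene. Friction and masses are not known exactly. Their poses are not given: they have to be found in the camera images.
- station: Fixed engraving station: grey and aluminium rear unit, 170 mm wide, 140 high, with a guarded bay in front. Origin on the bench, where the middle of the block's underside lies when home. +x points into the bay (away from its open mouth), z up. The bay has no floor: the block slides on the bench. Back stop: face at x = 46, 22 high.
- mouth (a point): Middle of the bay mouth, at station x = -70 mm, y = 0, on the bench. Two steel side rails 20 mm high, inner faces at station y = +-49, run from x = -48 back to the stop; in front they flare out, outermost corners at x = -71, y = +-68.
- nose (a point): Front end of the fixed spindle nose (26 mm thick, along station x) over the back of the bay: station x = 34, y = 0, z = 78 mm; it runs back to x = 70. The block passes under it.
- guard (a joint): Guard hinge, rad: 0 closed, grows as its front edge swings up and back, stop at 1.75. A stiff hinge: the guard (0.3 kg) stays where it is left; about 3 to 5 N at the bar moves it. It may start up to 0.2 ajar. At about 1.5 or more there is room above the bay for a gripper.
- guard_bar (a point): Middle of the guard's level pull bar: round steel, 10 mm thick, 120 long, along station y, carried by an arm at each end; clear gap 36 mm to the front panel behind it. Can be hooked from below, pressed from above or pinched. Closed it is at station x = -107, y = 0, z = 90 mm; it swings about the hinge on a 172 mm radius.
- guard_hinge (a point): Middle of the guard's hinge line, along station y, at station x = 65, y = 0, z = 95 mm. The guard is a clear box in an aluminium frame: top 127 mm long and 152 wide forward of the hinge, front panel hanging 73 down from its front edge, side walls 55 deep.
- block_center (a point): Engraver's block to load: round steel base, 92 mm diameter, 34 high, with two steel jaws on top (together 49 x 46 mm, up to 60 high). 0.5 to 0.9 kg. This point is on its axis, 30 mm above its underside. Starts left or right of the bay's mouth, the wooden bowl on the other side.
- bowl_mid (a point): Bystander: dark wooden round bowl, 104 mm across, 48 high, beside the bay's mouth on the other side from the block. Point at its centre half-way up.
- jar_mid (a point): Bystander: amber glass jar, upright, 60 mm diameter, 54 high, standing in front of the mouth to its left. Point at its centre half-way up.
- tin_mid (a point): Bystander: plain aluminium can, upright, 60 mm diameter, 50 high, standing in front of the mouth to its right. Point at its centre half-way up.
- hammer: Bystander: hammer lying on the right of the bench, 220 mm long along its x.
- bench_block: Bystander: flat square steel block 90 x 90 x 25 mm on the left of the bench. Origin at its underside.
- mandrel: Bystander: tapered wooden stick lying on the left of the bench, 200 mm long along its x.
- tray: Bystander: grey tray with compartments, 150 x 220 x 35 mm, on the right of the bench. Origin at its underside.
There are look-alikes about, which are no part of the job. Leave any blue or red look-alike of the part that bears block_center alone.

How it is judged:
By the outcome, as a careful person would: the job done as asked, in the order asked, and still so for the second after the job is handed in, with the robot touching nothing.
It also fails if it takes over 72 s, if anything falls off the work surface, if the arm or the gripper's body presses on something with over 40 N, if the wrist force passes 120 N, or if a joint passes its speed limit or range.

## Working session

There is one attempt and no reset: what is moved stays moved. The work goes in short steps, Python scripts to look and compute and a tool call to move; the robot and the scene stay as the last step left them, time stands still between calls to the robot, and variables do not carry over. Pictures are saved under pics/ and viewed, at most 10 in all, crops included, and the job is handed in when it is done.

Besides the shell and the picture viewer there is one more tool, called after "Emit:" by a JSON object that holds its "api" and its "payload". play_rows: Moves the arm, as the interface text tells. Shifts and turns lie within -1 to 1; 1 stands for 0.2 m of shift or pi/2 rad of turn. Its arguments: {"type":"object","properties":{"commands":{"type":"array","items":{"type":"array","items":{"type":"array","items":{"type":"number","minimum":-1,"maximum":1}}}},"grip_force":{"type":"number"}},"required":["commands"]}

```bash
mkdir -p pics; cat > h.py <<'E'
import numpy as np, cv2
from bench import get_obs, viewer, r
from scipy.spatial.transform import Rotation as R
def K(p):
    f=p["pixels"].shape[0]/2/np.tan(np.radians(p["fovy"])/2)
    return np.array([[f,0,p["cx"]],[0,f,p["cy"]],[0,0,1.]])
def proj(p,X):
    X=np.atleast_2d(X); T=np.array(p["world_to_cam"]); c=X@T[:3,:3].T+T[:3,3]
    c=c*[1,-1,-1]
    return cv2.projectPoints(c,np.zeros(3),np.zeros(3),K(p),np.array(p["distortion"],float))[0][:,0]
def ray(p,uv):
    n=cv2.undistortPoints(np.array(uv,float).reshape(-1,1,2),K(p),np.array(p["distortion"],float))[:,0]
    T=np.array(p["world_to_cam"]); d=np.c_[n[:,0],-n[:,1],-np.ones(len(n))]@T[:3,:3]
    return -T[:3,:3].T@T[:3,3], d
def onz(p,uv,z):
    o,d=ray(p,uv); return o+d*((z-o[2])/d[:,2])[:,None]
def save(p,n,box=None,s=1):
    im=p["pixels"][:,:,::-1]
    if box: im=im[box[1]:box[3],box[0]:box[2]]
    cv2.imwrite("pics/"+n,cv2.resize(im,None,fx=s,fy=s,interpolation=cv2.INTER_CUBIC))
E
python3 - <<'E'
from h import *
a=viewer.grab_frame("scene");b=viewer.grab_frame("top")
for n,p in(("scene",a),("top",b)):
    save(p,n+"0.png",s=1.5)
    o,d=ray(p,[[256,192]]);print(n,o.round(3),d.round(2),p["fovy"],p["distortion"])
    for t in("station","guard","guard_bar","block_center","bowl_mid","jar_mid","tin_mid","hammer","tray"):
        for q in viewer.trace(p,t)[:3]:
            m=q["pixels"];ys,xs=np.nonzero(m);c=[xs.mean(),ys.mean()]
            print(t,round(q["score"],2),q["rect"],np.round(c),onz(p,[c],0.03).round(3))
print(get_obs())
E
```

```text
scene [1.217 0.197 1.222] [[-0.48 -0.15 -0.86]] 57.662162791224276 [-0.08441039  0.          0.          0.          0.        ]
station 0.96 [220.9, 186.6, 281.6, 275.1] [249. 233.] [[0.729 0.024 0.03 ]]
station 0.41 [222.6, 161.8, 232.9, 181.3] [228. 171.] [[ 0.493 -0.143  0.03 ]]
guard 0.61 [227.3, 185.0, 279.6, 235.7] [254. 213.] [[0.642 0.016 0.03 ]]
guard_bar 0.94 [229.8, 182.6, 282.9, 239.1] [254. 214.] [[0.644 0.018 0.03 ]]
block_center 0.83 [178.7, 205.1, 204.0, 231.8] [191. 219.] [[ 0.739 -0.204  0.03 ]]
block_center 0.79 [197.1, 175.0, 222.2, 201.8] [210. 190.] [[ 0.596 -0.181  0.03 ]]
block_center 0.63 [162.0, 174.0, 187.1, 194.0] [174. 184.] [[ 0.617 -0.332  0.03 ]]
bowl_mid 0.78 [300.8, 206.9, 330.9, 230.1] [315. 219.] [[0.596 0.245 0.03 ]]
jar_mid 0.61 [145.5, 119.7, 196.1, 142.3] [169. 131.] [[ 0.371 -0.468  0.03 ]]
jar_mid 0.55 [300.3, 179.2, 317.0, 197.9] [307. 187.] [[0.468 0.183 0.03 ]]
tin_mid 0.58 [221.0, 162.8, 235.1, 180.6] [228. 171.] [[ 0.492 -0.144  0.03 ]]
hammer 0.6 [142.6, 118.2, 192.9, 143.7] [168. 132.] [[ 0.374 -0.47   0.03 ]]
hammer 0.51 [103.9, 148.
[... 1424 characters left out ...]

{'clock': 1.0, 'joints': array([-1.2491045 ,  0.47701459,  0.02238619,  1.55540795, -0.01147767,
        1.10931348, -0.08306333]), 'qvel': array([-0.00018011, -0.00016595,  0.00095853,  0.00086546,  0.00107287,
       -0.00078424, -0.00083717]), 'tau': array([ 3.30160874e-04, -5.96334779e+01,  1.60636537e+00, -2.81551015e+01,
        1.24507200e-02,  1.46618215e-03, -7.89741989e-06]), 'tcp_pos': array([0.28125582, 0.61362025, 0.23129449]), 'orientation': array([-6.69873100e-01, -3.06934287e+00,  2.33136368e-05]), 'contact_force': array([ 0.20288359, -0.87477853, -0.34000414]), 'moment': array([-0.02716597,  0.09337289, -0.03221064]), 'gripper_force': 0.0, 'grip_width': 0.08529419099712576}
```

```bash
python3 - <<'E'
import cv2,numpy as np
a=cv2.imread("pics/scene0.png");b=cv2.imread("pics/top0.png")
a=a[165:435,180:530];b=b[120:390,220:570]
cv2.imwrite("pics/ab.png",cv2.resize(np.vstack([a,b]),(700*540//540,1080))[:,:])
x=np.hstack([cv2.resize(a,(400,309)),cv2.resize(b,(400,309))])
cv2.imwrite("pics/ab.png",x)
E
```

```text
(no output)
```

View pics/top0.png

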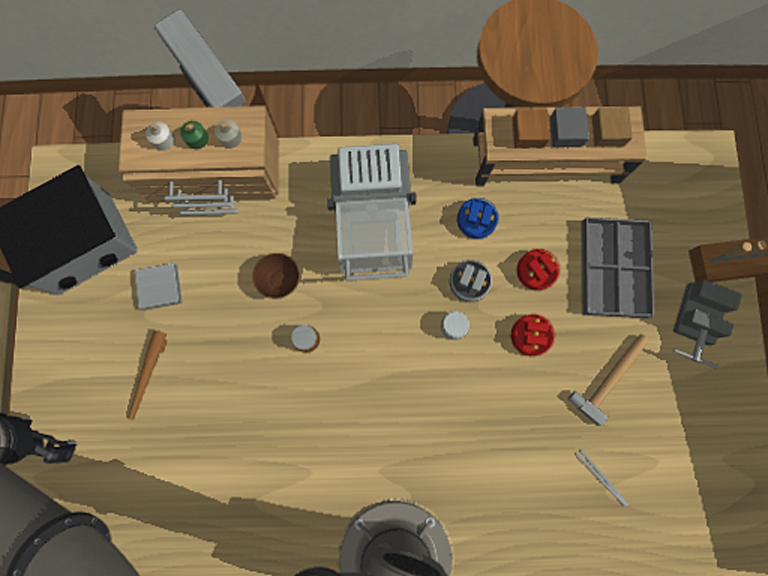

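View pics/scene0.png

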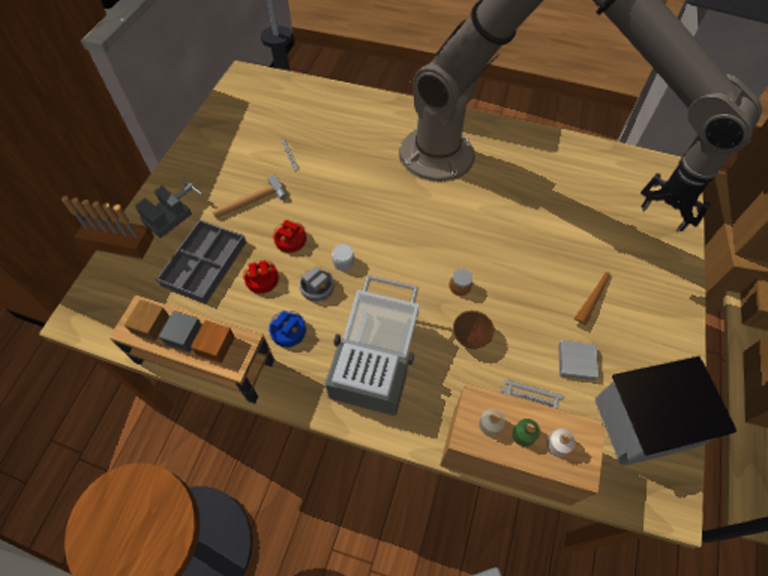

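Both pictures show the block candidates (1.5x pixels, top view): steel grey (471,280), blue (478,218), red (537,270) and red (533,335). The steel one is the target. It shows at (317,284) in the scene view. The guard is nearly closed at (375,235), with its bar near row 270. Next is a close crop of the block and station.

```bash
python3 - <<'E'
from h import *
a=cv2.imread("pics/top0.png");b=cv2.imread("pics/scene0.png")
a=cv2.resize(a,(512,384));b=cv2.resize(b,(512,384))
t=viewer.grab_frame("top")["pixels"][:,:,::-1];s=viewer.grab_frame("scene")["pixels"][:,:,::-1]
t=cv2.resize(t[90:215,212:337],(600,600)[:1]*2 if 0 else (400,400),interpolation=cv2.INTER_CUBIC)
s=cv2.resize(s[165:290,180:305],(400,400),interpolation=cv2.INTER_CUBIC)
cv2.imwrite("pics/crop1.png",np.hstack([t,s]))
E
```

```text
(no output)
```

View pics/crop1.png

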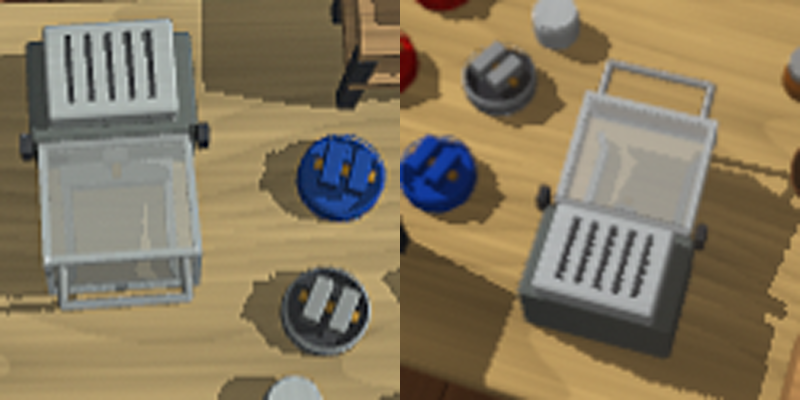

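```bash
cat >> h.py <<'E'
def stw(v,P):  # station->world, v=x,y,yaw
    c,s=np.cos(v[2]),np.sin(v[2]); P=np.atleast_2d(P)
    return np.c_[v[0]+c*P[:,0]-s*P[:,1], v[1]+s*P[:,0]+c*P[:,1], P[:,2]]
def gpt(q,P): # guard-closed station pts rotated by q about hinge
    P=np.atleast_2d(np.array(P,float)); d=P-[.065,0,.095]; c,s=np.cos(q),np.sin(q)
    return np.c_[c*d[:,0]+s*d[:,2], d[:,1], -s*d[:,0]+c*d[:,2]]+[.065,0,.095]
E
python3 - <<'E'
from h import *
from scipy.optimize import least_squares
t=viewer.grab_frame("top");s=viewer.grab_frame("scene")
G=[[-.107,.06,.09],[-.107,-.06,.09],[-.062,.076,.095],[-.062,-.076,.095]]
ut=np.array([[231.4,184.7],[271.4,182.5],[225.7,170.6],[273.9,168.7],[247.9,133.6]])
us=np.array([[277.8,192.5],[244.7,185.3],[278.1,203.4],[238.7,195.3],[249,232.6]])
def res(v):
    P=stw(v,np.vstack([gpt(v[3],G),[.065,0,.095]]))
    return np.r_[(proj(t,P)-ut).ravel(),(proj(s,P)-us).ravel()]
f=least_squares(res,[.68,.03,0,.1],loss='soft_l1');v=f.x
print(v.round(4),res(v).reshape(-1,2).round(1).tolist())
P=stw(v,np.vstack([gpt(v[3],[[-.107,0,.09]]),[[-.07,0,0]]]));print("bar,mouth",P.round(4))
for n,p in(("t",t),("s",s)):
  # block: base circle; refine with bbox of mask vs projected cylinder
  q=[q for q in viewer.trace(p,"block_center")]
  for k in q:
    m=k["pixels"];ys,xs=np.nonzero(m)
    col=p["pixels"][m].mean(0);print(n,round(k["score"],2),k["rect"],col.round())
    if np.ptp(col)<40:
      a=np.linspace(0,2*np.pi,60)
      def rr(c):
        C=np.vstack([np.c_[c[0]+.046*np.cos(a),c[1]+.046*np.sin(a),0*a+z] for z in(0,.034)]+[np.c_[c[0]+.025*np.cos(a),c[1]+.025*np.sin(a),0*a+.06]])
        u=proj(p,C);return np.r_[u.min(0),u.max(0)]-np.array(k["rect"])
      g=least_squares(rr,[.58,-.18]);print(g.x.round(4),g.fun.round(1))
E
```

```text
[0.687  0.0299 0.0407 0.1621] [[0.4, 0.2], [-0.8, -0.1], [0.2, 0.5], [0.7, -0.7], [-0.0, -0.2], [-0.4, 0.0], [1.2, -0.2], [0.7, 0.9], [-0.4, -0.7], [0.1, -0.1]]
bar,mouth [[0.5816 0.0256 0.1178]
 [0.6171 0.027  0.    ]]
t 0.96 [303.4, 175.0, 327.3, 203.6] [84. 86. 84.]
[ 0.5776 -0.1876] [-2.6 -0.2  2.5  0.1]
t 0.91 [305.3, 133.9, 331.7, 155.2] [ 33.  59. 110.]
t 0.82 [341.6, 209.0, 371.4, 241.2] [124.  32.  27.]
t 0.57 [346.0, 166.2, 371.3, 192.6] [120.  33.  27.]
s 0.92 [163.3, 172.8, 186.3, 193.5] [113.  17.  11.]
s 0.9 [198.2, 176.4, 224.0, 200.1] [85. 82. 78.]
[ 0.5824 -0.1842] [ 1.1 -0.1 -1.1  0.1]
s 0.82 [183.9, 146.3, 203.9, 166.1] [112.  17.  10.]
s 0.67 [177.4, 209.8, 201.4, 232.2] [ 21.  44. 106.]
```

```bash
cat >> h.py <<'E'
def go(*goals):
    """each goal (x,y,z,deg azimuth of tool y); prints scaled shift/turn from present pose"""
    o=get_obs(); M=R.from_rotvec(o["orientation"]).as_matrix(); az=np.degrees(np.arctan2(M[1,1],M[0,1]))
    print("t",round(o["clock"],2),"tcp",o["tcp_pos"].round(4),"az",az.round(2),"tilt",M[2].round(3),"F",o["contact_force"].round(1),"w",round(o["grip_width"],4))
    for g in goals:
        d=M.T@(np.array(g[:3])-o["tcp_pos"]); tu=-((g[3]-az+180)%360-180)
        print(np.r_[d/.2,tu/90].round(3).tolist(),"rows",round(max(np.linalg.norm(d)/.0417,abs(tu)/7.16),1))
E
python3 - <<'E'
from h import *
go((.381,.42,.231,45),(.481,.22,.22,24),(.5816,.0256,.2,2.3))
E
```

```text
t 1.3 tcp [0.2813 0.6136 0.2313] az 65.37 tilt [-0.  0. -1.] F [-0.3  0.8 -0.6] w 0.0855
[-0.857, -0.672, 0.002, 0.226] rows 5.2
[-1.728, -1.373, 0.057, 0.46] rows 10.6
[-2.59, -2.047, 0.157, 0.701] rows 15.9
```

Emit:
{"api": "play_rows", "payload": {"commands": [[[0.3, -0.98, -0.78, 0, 0.3], [0.3, -0.98, -0.78, 0, 0.3], [0.3, -0.98, -0.78, 0, 0.3], [0.3, -0.98, -0.78, 0, 0.3], [0.3, -0.98, -0.78, 0, 0.3], [0.3, -0.98, -0.78, 0, 0.3], [0.3, -0.98, -0.78, 0, 0.3]]]}}

```text
clock: 1.88
tcp_pos: [0.3997, 0.3811, 0.2317]
orientation: [1.383, 2.817, -0.004]
contact_force: [1.0, -1.2, -0.1]
grip_width: 0.0299
gripper_force: 0.0
```

```bash
python3 - <<'E'
from h import *
go((.49,.2,.22,15),(.5816,.0256,.2,2.3))
E
```

```text
t 1.88 tcp [0.3997 0.3811 0.2317] az 37.69 tilt [-0.004 -0.001 -1.   ] F [ 1.  -1.2 -0.1] w 0.0299
[-0.993, -0.196, 0.063, 0.252] rows 4.9
[-1.962, -0.367, 0.167, 0.393] rows 9.6
```

Emit:
{"api": "play_rows", "payload": {"commands": [[[0.3, -1, -0.19, 0.1, 0.39], [0.3, -1, -0.19, 0.1, 0.39], [0.3, -1, -0.19, 0.1, 0.39], [0.3, -1, -0.19, 0.1, 0.39], [0.3, -1, -0.19, 0.1, 0.39], [0.3, -1, -0.19, 0.1, 0.39], [0.3, -1, -0.19, 0.1, 0.39]]]}}

```text
clock: 2.47
tcp_pos: [0.4898, 0.2075, 0.2114]
orientation: [2.162, 2.278, -0.0]
contact_force: [-0.4, 0.8, 0.9]
grip_width: 0.0301
gripper_force: 0.0
```

```bash
python3 - <<'E'
from h import *
go((.5816,.0256,.2,2.3),(.5816,.0256,.101,2.3))
E
```

```text
t 2.47 tcp [0.4898 0.2075 0.2114] az 3.0 tilt [-0.001  0.    -1.   ] F [-0.4  0.8  0.9] w 0.0301
[-0.932, 0.411, 0.058, 0.008] rows 4.9
[-0.932, 0.411, 0.553, 0.008] rows 5.6
```

Emit:
{"api": "play_rows", "payload": {"commands": [[[0.3, -0.932, 0.411, 0.05, 0.008], [0.3, -0.932, 0.411, 0.05, 0.008], [0.3, -0.932, 0.411, 0.05, 0.008], [0.3, -0.932, 0.411, 0.05, 0.008], [0.3, -0.932, 0.411, 0.05, 0.008], [0.3, -0.932, 0.411, 0.05, 0.008], [0.3, -0.932, 0.411, 0.05, 0.008]]]}}

```text
clock: 3.05
tcp_pos: [0.5822, 0.0274, 0.2012]
orientation: [2.173, 2.268, -0.0]
contact_force: [-0.6, 0.9, 0.6]
grip_width: 0.0301
gripper_force: 0.0
```

```bash
python3 - <<'E'
from h import *
go((.5816,.0256,.101,2.3))
p=viewer.grab_frame("scene");q=viewer.grab_frame("top")
s=lambda p,b:cv2.resize(p["pixels"][b[1]:b[3],b[0]:b[2],::-1],(400,400),interpolation=cv2.INTER_CUBIC)
cv2.imwrite("pics/bar.png",np.hstack([s(q,(200,110,300,210)),s(p,(215,145,315,245))]))
E
```

```text
t 3.05 tcp [0.5822 0.0274 0.2012] az 2.44 tilt [-0.  0. -1.] F [-0.6  0.9  0.6] w 0.0301
[-0.009, -0.003, 0.501, 0.002] rows 2.4
```

View pics/bar.png

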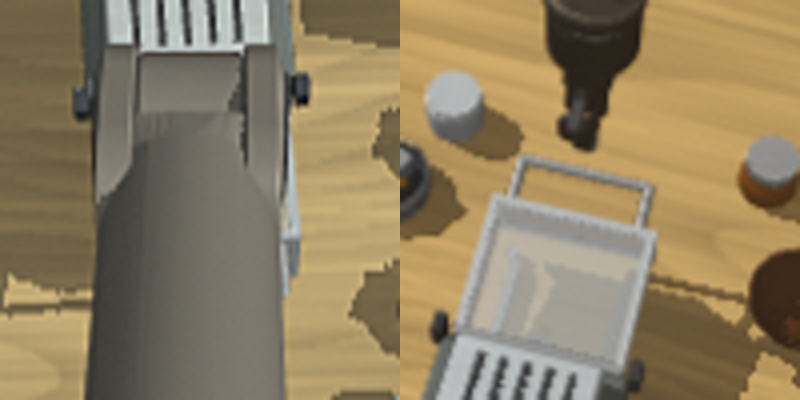

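The scene view (right half) shows the bar from (522,158) to (650,187), free, with the fingertips at (577,140) above its middle. I'll descend and pinch it.

Emit:
{"api": "play_rows", "payload": {"commands": [[[0.3, -0.009, -0.003, 0.15, 0], [0.3, -0.009, -0.003, 0.3, 0], [0.3, -0.009, -0.003, 0.4, 0], [0.3, -0.009, -0.003, 0.45, 0], [0.3, -0.009, -0.003, 0.48, 0], [0.3, -0.009, -0.003, 0.49, 0], [0.3, -0.009, -0.003, 0.49, 0]]]}}

```text
clock: 3.73
tcp_pos: [0.5814, 0.0274, 0.1038]
orientation: [2.17, 2.272, 0.001]
contact_force: [0.1, 0.1, 0.4]
grip_width: 0.0301
gripper_force: 0.0
```

Emit:
{"api": "play_rows", "payload": {"commands": [[[0.8, 0, 0, 0, 0], [0.8, 0, 0, 0, 0], [1, 0, 0, 0, 0], [1, 0, 0, 0, 0], [1, 0, 0, 0, 0], [1, 0, 0, 0, 0]]], "grip_force": 25}}

```text
clock: 4.23
tcp_pos: [0.5805, 0.0267, 0.1034]
orientation: [-2.171, -2.27, 0.0]
contact_force: [-4.2, 0.9, 2.0]
grip_width: 0.009
gripper_force: 24.4
```

```bash
python3 - <<'E'
import numpy as np
def arc(a,b,n,g=1,ease=1):
    p=a+(b-a)*np.arange(1,n+1)/n
    y=.172*(np.cos(a)-np.cos(p))/.2; z=-.172*(np.sin(p)-np.sin(a))/.2
    print([[g,0,float(round(u,3)),float(round(v,3)),0] for u,v in zip(y,z)])
arc(.133,.9,12);arc(.9,1.69,12)
E
```

```text
[[1, 0, 0.009, -0.054, 0], [1, 0, 0.021, -0.108, 0], [1, 0, 0.037, -0.16, 0], [1, 0, 0.057, -0.212, 0], [1, 0, 0.079, -0.262, 0], [1, 0, 0.105, -0.311, 0], [1, 0, 0.133, -0.358, 0], [1, 0, 0.165, -0.403, 0], [1, 0, 0.199, -0.445, 0], [1, 0, 0.236, -0.486, 0], [1, 0, 0.276, -0.524, 0], [1, 0, 0.318, -0.56, 0]]
[[1, 0, 0.045, -0.034, 0], [1, 0, 0.093, -0.064, 0], [1, 0, 0.143, -0.092, 0], [1, 0, 0.194, -0.116, 0], [1, 0, 0.246, -0.137, 0], [1, 0, 0.3, -0.154, 0], [1, 0, 0.355, -0.167, 0], [1, 0, 0.411, -0.177, 0], [1, 0, 0.467, -0.184, 0], [1, 0, 0.524, -0.186, 0], [1, 0, 0.58, -0.185, 0], [1, 0, 0.637, -0.18, 0]]
```

Emit:
{"api": "play_rows", "payload": {"commands": [[[1, 0, 0.01, -0.054, 0], [1, 0, 0.02, -0.108, 0], [1, 0, 0.037, -0.16, 0], [1, 0, 0.057, -0.21, 0], [1, 0, 0.08, -0.26, 0], [1, 0, 0.105, -0.31, 0], [1, 0, 0.133, -0.36, 0], [1, 0, 0.165, -0.4, 0], [1, 0, 0.2, -0.445, 0], [1, 0, 0.236, -0.486, 0], [1, 0, 0.276, -0.524, 0], [1, 0, 0.318, -0.56, 0]]]}}

```text
clock: 5.23
tcp_pos: [0.6447, 0.0296, 0.2155]
orientation: [-2.171, -2.27, 0.001]
contact_force: [3.3, 1.9, -10.4]
grip_width: 0.0089
gripper_force: 24.1
```

Emit:
{"api": "play_rows", "payload": {"commands": [[[1, 0, 0.045, -0.034, 0], [1, 0, 0.093, -0.064, 0], [1, 0, 0.143, -0.092, 0], [1, 0, 0.194, -0.116, 0], [1, 0, 0.246, -0.137, 0], [1, 0, 0.3, -0.154, 0], [1, 0, 0.355, -0.167, 0], [1, 0, 0.411, -0.177, 0], [1, 0, 0.467, -0.184, 0], [1, 0, 0.524, -0.186, 0], [1, 0, 0.58, -0.185, 0], [1, 0, 0.637, -0.18, 0]]]}}

```text
clock: 6.23
tcp_pos: [0.7723, 0.0352, 0.2534]
orientation: [-2.171, -2.27, -0.001]
contact_force: [-3.3, 2.3, 8.1]
grip_width: 0.0085
gripper_force: 25.8
```

```bash
python3 - <<'E'
from h import *
go((.6,-.1,.3,2))
p=viewer.grab_frame("scene")
save(p,"open.png",(190,100,350,260),3.5)
E
```

```text
t 6.23 tcp [0.7723 0.0352 0.2534] az 2.57 tilt [ 0.001  0.    -1.   ] F [-3.3  2.3  8.1] w 0.0085
[-0.637, -0.891, -0.233, 0.006] rows 5.4
```

View pics/open.png

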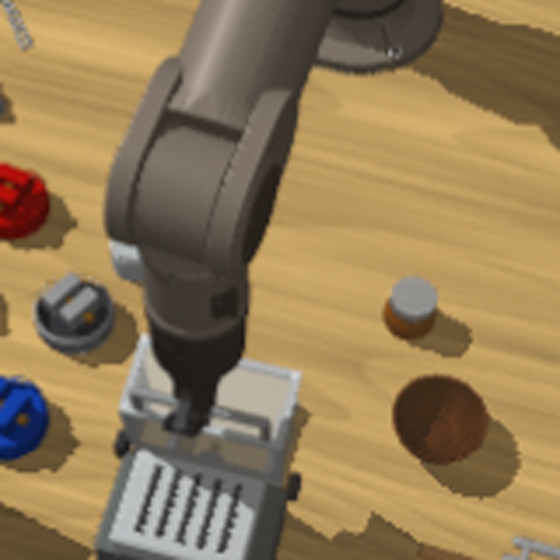

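The guard is right up: the bar sits behind the hinge at about (200,410), so q is about 1.72. Now release and rise.

Emit:
{"api": "play_rows", "payload": {"commands": [[[0.3, 0, 0, 0, 0], [0.3, 0, 0, 0, 0], [0.3, 0, 0, 0, 0], [0.3, 0, 0, -0.15, 0], [0.3, 0, 0, -0.3, 0], [0.3, 0, 0, -0.35, 0]]]}}

```text
clock: 6.78
tcp_pos: [0.7729, 0.0342, 0.3267]
orientation: [2.169, 2.267, 0.006]
contact_force: [0.8, -0.2, 1.4]
grip_width: 0.03
gripper_force: 0.0
```

```bash
python3 - <<'E'
from h import *
go((.6,-.1,.32,2))
for n in("top","scene"):
  p=viewer.grab_frame(n)
  k=[k for k in viewer.trace(p,"block_center") if np.ptp(p["pixels"][k["pixels"]].mean(0))<35]
  if not k: print("none",n);continue
  k=k[0]
  l,t,rr,b=[int(x) for x in k["rect"]]
  g=p["pixels"][t-2:b+2,l-2:rr+2].astype(int);m=(g.min(2)>125)&(np.ptp(g,axis=2)<30)
  ys,xs=np.nonzero(m);print(n,k["rect"],len(xs))
  W=onz(p,np.c_[xs+l-2,ys+t-2],.06)[:,:2].astype(np.float32)
  print(cv2.minAreaRect(W),W.mean(0),W.min(0),W.max(0))
  save(p,n+"_blk.png",(l-6,t-6,rr+6,b+6),10)
a=cv2.imread("pics/top_blk.png");b=cv2.imread("pics/scene_blk.png")
if a is not None and b is not None: cv2.imwrite("pics/blk.png",np.hstack([cv2.resize(a,(400,400)),cv2.resize(b,(400,400))]))
E
```

```text
t 6.78 tcp [0.7729 0.0342 0.3267] az 2.53 tilt [-0.     0.006 -1.   ] F [ 0.8 -0.2  1.4] w 0.03
[-0.632, -0.894, 0.028, 0.006] rows 5.3
top [301.0, 174.6, 326.9, 204.7] 169
((0.5815196633338928, -0.19046370685100555), (0.07225483655929565, 0.06435035169124603), 39.617835998535156) [ 0.5819048  -0.18620008] [ 0.53769726 -0.21997607] [ 0.61332923 -0.15434437]
scene [195.8, 179.3, 224.1, 202.0] 73
((0.6028436422348022, -0.19074761867523193), (0.04342254623770714, 0.07138870656490326), 64.86141204833984) [ 0.5920998  -0.18574746] [ 0.56270313 -0.21202694] [ 0.6402823  -0.15962274]
```

View pics/blk.png

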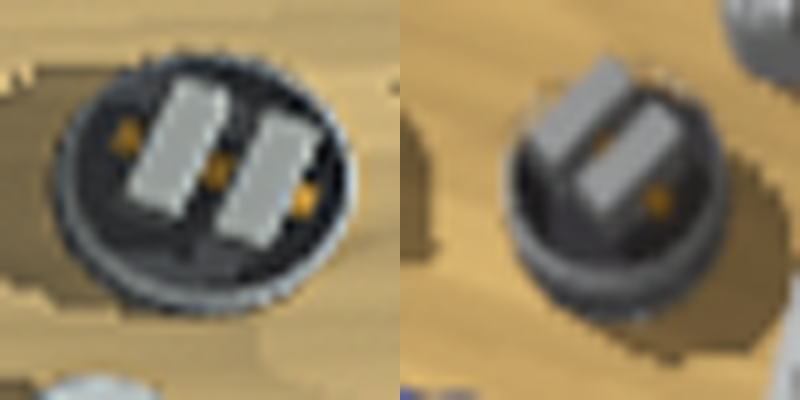

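```bash
python3 - <<'E'
from h import *
p=viewer.grab_frame("top");s=viewer.grab_frame("scene")
c=np.array([[182,75],[230,97],[178,217],[128,195],[265,108],[322,133],[268,248],[215,227]],float)
u=np.c_[295+c[:,0]*37/400,168+c[:,1]*42/400]
W=onz(p,u-.5,.06)[:,:2];print(W.round(4),W.mean(0))
print(cv2.minAreaRect(W.astype(np.float32)))
d=W[[0,1,4,5]]-W[[3,2,7,6]];print("long az",np.degrees(np.arctan2(d[:,1],d[:,0])))
# scene base rim: center of base bottom/top
c=np.array([[625,60],[530,140],[600,213],[683,130]],float)-[400,0]
b=[195-6,179-6,224+6,202+6];u=np.c_[b[0]+c[:,0]*(b[2]-b[0])/400,b[1]+c[:,1]*(b[3]-b[1])/400]
print(onz(s,u-.5,.06).mean(0))
E
```

```text
[[ 0.6162 -0.1705]
 [ 0.6081 -0.1846]
 [ 0.5669 -0.1668]
 [ 0.5748 -0.1522]
 [ 0.604  -0.1949]
 [ 0.5949 -0.2116]
 [ 0.5555 -0.1932]
 [ 0.5631 -0.1777]] [ 0.58545061 -0.18145092]
((0.5854337215423584, -0.18166883289813995), (0.04622935876250267, 0.04623161256313324), 64.93061828613281)
long az [-23.89762025 -23.31543365 -22.83956701 -25.06937657]
[ 0.59018791 -0.18156716  0.06      ]
```

Emit:
{"api": "play_rows", "payload": {"commands": [[[0.3, -0.632, -0.894, 0, 0], [0, -0.632, -0.894, 0, -0.1], [-0.5, -0.632, -0.894, 0, -0.2], [-1, -0.632, -0.894, 0, -0.3], [-1, -0.632, -0.894, 0, -0.4], [-1, -0.632, -0.894, 0, -0.45], [-1, -0.632, -0.894, 0, -0.5], [-1, -0.632, -0.894, 0, -0.6], [-1, -0.632, -0.894, 0, -0.705], [-1, -0.632, -0.894, 0, -0.705]]]}}

```text
clock: 7.92
tcp_pos: [0.5979, -0.0991, 0.3199]
orientation: [-0.643, -3.073, 0.0]
contact_force: [0.3, -0.7, 0.4]
grip_width: 0.0854
gripper_force: 0.0
```

```bash
python3 - <<'E'
from h import *
go((.584,-.182,.15,66))
E
```

```text
t 7.92 tcp [ 0.5979 -0.0991  0.3199] az 66.36 tilt [ 0.002 -0.001 -1.   ] F [ 0.3 -0.7  0.4] w 0.0854
[-0.105, -0.407, 0.85, 0.004] rows 4.5
```

Emit:
{"api": "play_rows", "payload": {"commands": [[[-1, -0.105, -0.407, 0.3, 0], [-1, -0.105, -0.407, 0.6, 0], [-1, -0.105, -0.407, 0.85, 0], [-1, -0.105, -0.407, 0.85, 0], [-1, -0.105, -0.407, 0.85, 0], [-1, -0.105, -0.407, 0.85, 0], [-1, -0.105, -0.407, 0.85, 0]]]}}

```text
clock: 8.5
tcp_pos: [0.5832, -0.1819, 0.1495]
orientation: [-0.654, -3.068, 0.0]
contact_force: [0.9, 0.6, 1.1]
grip_width: 0.0851
gripper_force: 0.0
```

```bash
python3 - <<'E'
from h import *
go((.584,-.182,.042,66))
p=viewer.grab_frame("scene")
save(p,"hov.png",(160,140,240,220),7)
E
```

```text
t 8.5 tcp [ 0.5832 -0.1819  0.1495] az 65.95 tilt [ 0.005 -0.001 -1.   ] F [0.9 0.6 1.1] w 0.0851
[-0.006, 0.002, 0.538, -0.001] rows 2.6
```

View pics/hov.png

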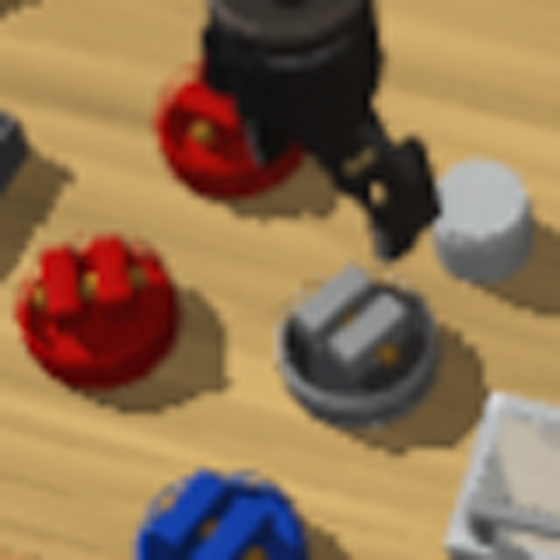

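The steel block is at (355,340), clear of the tin at (485,215), and the fingers above it straddle the jaw pair. Descend.

Emit:
{"api": "play_rows", "payload": {"commands": [[[-1, 0, 0, 0.15, 0], [-1, 0, 0, 0.3, 0], [-1, 0, 0, 0.4, 0], [-1, 0, 0, 0.47, 0], [-1, 0, 0, 0.51, 0], [-1, 0, 0, 0.53, 0], [-1, 0, 0, 0.53, 0]]]}}

```text
clock: 9.13
tcp_pos: [0.586, -0.1817, 0.0463]
orientation: [0.651, 3.072, 0.001]
contact_force: [-0.5, 0.6, 0.3]
grip_width: 0.0851
gripper_force: 0.0
```

Emit:
{"api": "play_rows", "payload": {"commands": [[[-0.6, 0, 0, 0, 0], [-0.3, 0, 0, 0, 0], [-0.1, 0, 0, 0, 0], [0.1, 0, 0, 0, 0], [0.3, 0, 0, 0, 0], [0.4, 0, 0, 0, 0], [0.4, 0, 0, 0, 0]]], "grip_force": 30}}

```text
clock: 9.72
tcp_pos: [0.5856, -0.1824, 0.0465]
orientation: [0.653, 3.071, 0.0]
contact_force: [-1.4, -0.3, 5.9]
grip_width: 0.0485
gripper_force: 31.2
```

```bash
python3 - <<'E'
from h import *
V=[.687,.0299,.0407]
o=get_obs();z=o["tcp_pos"][2]
go((.570,-.14,z,66),(.558,-.06,z,66),(.56,-.01,z,66),(.565,.025,z,66))
E
```

```text
t 9.72 tcp [ 0.5856 -0.1824  0.0465] az 65.99 tilt [-0.002  0.    -1.   ] F [-1.4 -0.3  5.9] w 0.0485
[0.157, 0.162, -0.0, -0.0] rows 1.1
[0.375, 0.503, -0.0, -0.0] rows 3.0
[0.468, 0.735, -0.0, -0.0] rows 4.2
[0.516, 0.905, -0.0, -0.0] rows 5.0
```

Emit:
{"api": "play_rows", "payload": {"commands": [[[0.4, 0.05, 0.05, 0, 0], [0.4, 0.1, 0.1, 0, 0], [0.4, 0.155, 0.16, 0, 0], [0.4, 0.2, 0.23, 0, 0], [0.4, 0.245, 0.3, 0, 0], [0.4, 0.29, 0.37, 0, 0], [0.4, 0.335, 0.44, 0, 0], [0.4, 0.375, 0.503, 0, 0], [0.4, 0.42, 0.62, 0, 0], [0.4, 0.465, 0.735, 0, 0], [0.4, 0.5, 0.82, 0, 0], [0.4, 0.516, 0.9, 0, 0]]]}}

```text
clock: 10.72
tcp_pos: [0.564, 0.0229, 0.0465]
orientation: [0.655, 3.071, -0.003]
contact_force: [-1.5, -8.2, 8.9]
grip_width: 0.0482
gripper_force: 33.6
```

```bash
python3 - <<'E'
from h import *
z=get_obs()["tcp_pos"][2]
go((.625,.0274,z,66),(.635,.0278,z,66))
p=viewer.grab_frame("scene")
save(p,"slide.png",(190,130,310,250),5)
E
```

```text
t 10.72 tcp [0.564  0.0229 0.0465] az 65.94 tilt [-0.002 -0.002 -1.   ] F [-1.5 -8.2  8.9] w 0.0482
[-0.269, 0.145, 0.0, -0.001] rows 1.5
[-0.314, 0.167, 0.0, -0.001] rows 1.7
```

View pics/slide.png

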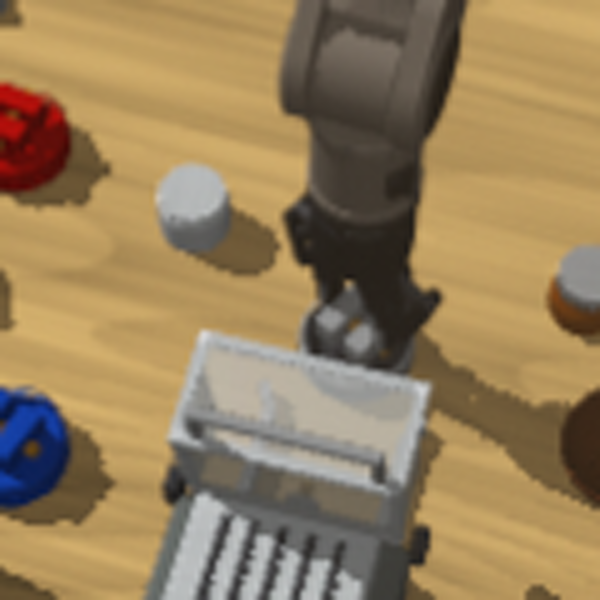

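The block is gripped at (350,330), in front of the mouth and the raised guard. The tin at (193,205) stands untouched. Next is the slide into the mouth.

Emit:
{"api": "play_rows", "payload": {"commands": [[[0.4, -0.05, 0.027, 0, 0], [0.4, -0.1, 0.054, 0, 0], [0.4, -0.15, 0.08, 0, 0], [0.4, -0.2, 0.108, 0, 0], [0.4, -0.25, 0.135, 0, 0], [0.4, -0.28, 0.15, 0, 0], [0.4, -0.28, 0.15, 0, 0]]]}}

```text
clock: 11.35
tcp_pos: [0.6264, 0.0293, 0.0461]
orientation: [-0.653, -3.07, -0.0]
contact_force: [-5.0, 1.1, 9.3]
grip_width: 0.0483
gripper_force: 34.3
```

Emit:
{"api": "play_rows", "payload": {"commands": [[[0.1, 0, 0, 0, 0], [-0.3, 0, 0, 0, 0], [-0.5, 0, 0, 0, 0], [-0.6, 0, 0, 0, 0], [-0.6, 0, 0, -0.15, 0], [-0.6, 0, 0, -0.3, 0], [-0.6, 0, 0, -0.3, 0]]]}}

```text
clock: 11.93
tcp_pos: [0.6308, 0.0289, 0.1106]
orientation: [0.652, 3.065, 0.004]
contact_force: [0.9, 0.2, 0.8]
grip_width: 0.0679
gripper_force: 0.0
```

```bash
python3 - <<'E'
from h import *
V=[.687,.0299,.0407]
a=stw(V,[[-.145,0,.105],[-.145,0,.014],[-.0605,0,.014]])
print(a.round(4));go(*[(*x,2.3) for x in a])
E
```

```text
[[0.5421 0.024  0.105 ]
 [0.5421 0.024  0.014 ]
 [0.6266 0.0274 0.014 ]]
t 11.93 tcp [0.6308 0.0289 0.1106] az 65.98 tilt [-0.007  0.004 -1.   ] F [0.9 0.2 0.8] w 0.0679
[0.395, -0.203, 0.024, 0.708] rows 8.9
[0.399, -0.205, 0.479, 0.708] rows 8.9
[0.02, -0.017, 0.483, 0.708] rows 8.9
```

Emit:
{"api": "play_rows", "payload": {"commands": [[[-0.6, 0.2, -0.1, -0.05, 0.08], [-0.6, 0.395, -0.203, -0.05, 0.16], [0, 0.395, -0.203, -0.05, 0.24], [0.5, 0.395, -0.203, -0.05, 0.32], [1, 0.395, -0.203, -0.05, 0.4], [1, 0.395, -0.203, -0.05, 0.48], [1, 0.395, -0.203, 0, 0.56], [1, 0.395, -0.203, 0.15, 0.63], [1, 0.395, -0.203, 0.3, 0.708], [1, 0.395, -0.203, 0.4, 0.708], [1, 0.395, -0.203, 0.47, 0.708], [1, 0.395, -0.203, 0.47, 0.708]]]}}

```text
clock: 12.93
tcp_pos: [0.5365, 0.024, 0.0086]
orientation: [-2.174, -2.264, 0.006]
contact_force: [-1.4, -0.2, 0.1]
grip_width: -0.0002
gripper_force: 0.0
```

```bash
python3 - <<'E'
from h import *
V=[.687,.0299,.0407]
go(*[(*x,2.3) for x in stw(V,[[-.110,0,.014],[-.075,0,.014],[-.0605,0,.014]])])
E
```

```text
t 12.93 tcp [0.5365 0.024  0.0086] az 2.31 tilt [-0.001 -0.005 -1.   ] F [-1.4 -0.2  0.1] w -0.0002
[-0.001, 0.203, -0.028, 0.0] rows 1.0
[-0.001, 0.378, -0.029, 0.0] rows 1.8
[-0.001, 0.45, -0.029, 0.0] rows 2.2
```

Push in slowly.

Emit:
{"api": "play_rows", "payload": {"commands": [[[1, 0, 0.05, -0.03, 0], [1, 0, 0.09, -0.03, 0], [1, 0, 0.13, -0.03, 0], [1, 0, 0.16, -0.03, 0], [1, 0, 0.19, -0.03, 0], [1, 0, 0.22, -0.03, 0], [1, 0, 0.25, -0.03, 0], [1, 0, 0.28, -0.03, 0], [1, 0, 0.31, -0.03, 0], [1, 0, 0.34, -0.03, 0], [1, 0, 0.36, -0.03, 0], [1, 0, 0.38, -0.03, 0]]]}}

```text
clock: 13.93
tcp_pos: [0.6121, 0.0269, 0.0186]
orientation: [-2.173, -2.261, 0.005]
contact_force: [-13.7, -0.0, 17.7]
grip_width: 0.0001
gripper_force: 9.7
```

Emit:
{"api": "play_rows", "payload": {"commands": [[[1, 0, 0.015, 0, 0], [1, 0, 0.03, 0, 0], [1, 0, 0.04, 0, 0], [1, 0, 0.05, 0, 0], [1, 0, 0.055, 0, 0], [1, 0, 0.055, 0, 0]]]}}

```text
clock: 14.43
tcp_pos: [0.6235, 0.0273, 0.0186]
orientation: [-2.174, -2.262, 0.004]
contact_force: [-10.8, -0.9, 14.9]
grip_width: -0.0002
gripper_force: 7.9
```

Emit:
{"api": "play_rows", "payload": {"commands": [[[1, 0, 0.01, -0.005, 0], [1, 0, 0.02, -0.01, 0], [1, 0, 0.03, -0.01, 0], [1, 0, 0.03, -0.01, 0]]]}}

```text
clock: 14.77
tcp_pos: [0.6275, 0.0279, 0.0191]
orientation: [-2.171, -2.26, 0.008]
contact_force: [-12.3, 0.7, 9.9]
grip_width: -0.0001
gripper_force: 7.9
```

```bash
python3 - <<'E'
from h import *
o=get_obs();V=[.687,.0299,.0407]
d=o["tcp_pos"]-np.array([V[0],V[1],0]);print("station x of tcp",d[0]*np.cos(V[2])+d[1]*np.sin(V[2]),o["contact_force"],o["tcp_pos"])
p=viewer.grab_frame("scene");q=viewer.grab_frame("top")
s=lambda p,b:cv2.resize(p["pixels"][b[1]:b[3],b[0]:b[2],::-1],(400,400),interpolation=cv2.INTER_CUBIC)
cv2.imwrite("pics/push.png",np.hstack([s(q,(205,110,285,190)),s(p,(215,165,295,245))]))
E
```

```text
station x of tcp -0.05956046823995542 [-12.32652754   0.66803164   9.90325865] [0.62747341 0.02785587 0.01914181]
```

View pics/push.png

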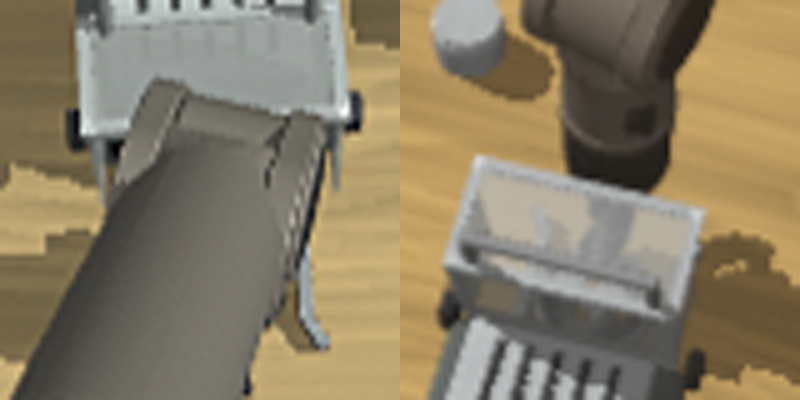

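The block is hidden under the arm and guard. In the scene view the wrist at (620,150) clears the guard edge at (590,185). I'll keep pushing until the force rises.

Emit:
{"api": "play_rows", "payload": {"commands": [[[1, 0, 0.01, -0.005, 0], [1, 0, 0.015, -0.01, 0], [1, 0, 0.02, -0.01, 0], [1, 0, 0.02, -0.01, 0]]]}}

```text
clock: 15.2
tcp_pos: [0.6277, 0.028, 0.0194]
orientation: [-2.168, -2.256, 0.016]
contact_force: [-18.6, 0.4, 5.5]
grip_width: 0.0
gripper_force: 9.7
```

Emit:
{"api": "play_rows", "payload": {"commands": [[[1, 0, 0.01, 0, 0], [1, 0, 0.015, 0, 0], [1, 0, 0.02, 0, 0], [1, 0, 0.02, 0, 0]]]}}

```text
clock: 15.53
tcp_pos: [0.6278, 0.028, 0.0192]
orientation: [-2.164, -2.251, 0.024]
contact_force: [-30.4, 1.2, 18.3]
grip_width: 0.0
gripper_force: 17.1
```

It stopped with its front 13 mm ahead of the TCP, which is home by geometry, and the force rose to 30 N. Back off and rise, then check.

Emit:
{"api": "play_rows", "payload": {"commands": [[[1, 0, -0.04, 0, 0], [1, 0, -0.15, 0, 0], [1, 0, -0.35, 0, 0], [1, 0, -0.5, 0, 0], [1, 0, -0.6, -0.2, 0], [1, 0, -0.6, -0.4, 0], [1, -0.3, -0.6, -0.6, 0], [1, -0.6, -0.6, -0.8, 0], [0.3, -0.9, -0.6, -0.9, 0], [0.3, -1, -0.6, -1, 0], [0.3, -1, -0.6, -1, 0]]]}}

```text
clock: 16.45
tcp_pos: [0.5272, -0.1565, 0.2104]
orientation: [2.175, 2.264, 0.003]
contact_force: [1.5, -0.6, 1.1]
grip_width: 0.0302
gripper_force: 0.0
```

```bash
python3 - <<'E'
from h import *
V=[.687,.0299,.0407]
p=viewer.grab_frame("scene");q=viewer.grab_frame("top")
# predicted home block outline (base top rim) in top view
for n,f in(("top",q),("scene",p)):
  im=f["pixels"].copy()
  for k in viewer.trace(f,"block_center"):
    print(n,round(k["score"],2),k["rect"],f["pixels"][k["pixels"]].mean(0).round())
a=np.linspace(0,2*np.pi,40)
s=lambda im,b:cv2.resize(im[b[1]:b[3],b[0]:b[2],::-1],(400,400),interpolation=cv2.INTER_CUBIC)
A=[]
for f,b in((q,(215,110,285,180)),(p,(220,165,290,235))):
  im=s(f["pixels"],b).copy()
  u=proj(f,stw(V,np.c_[.046*np.cos(a),.046*np.sin(a),0*a+.034]))
  for x in (u+.5-b[:2])*400/70: cv2.circle(im,tuple(int(t) for t in x),2,(0,0,255),-1)
  A.append(im)
cv2.imwrite("pics/home.png",np.hstack(A))
b=gpt(0,[[-.107,0,.09]]);c=gpt(1.72,[[-.107,0,.09]]);print(stw(V,np.vstack([b,c])))
c=stw(V,c)[0]
go((c[0],c[1],.32,2.3))
E
```

```text
top 0.92 [239.2, 144.7, 262.4, 178.4] [95. 96. 93.]
top 0.72 [305.8, 132.8, 330.3, 159.1] [ 34.  64. 122.]
top 0.56 [353.9, 212.5, 371.2, 240.4] [150.  42.  34.]
top 0.36 [365.0, 177.6, 373.1, 188.7] [154.  57.  43.]
scene 0.88 [184.9, 147.8, 200.9, 166.0] [119.  18.  11.]
scene 0.6 [163.1, 172.2, 184.7, 194.2] [123.  24.  15.]
[[0.58008861 0.0255463  0.09      ]
 [0.77255256 0.03338391 0.26583229]]
t 16.65 tcp [ 0.5276 -0.156   0.2095] az 2.12 tilt [-0.     0.003 -1.   ] F [-0.1  1.3 -1.1] w 0.0299
[0.901, 1.261, -0.549, -0.002] rows 7.9
```

View pics/home.png

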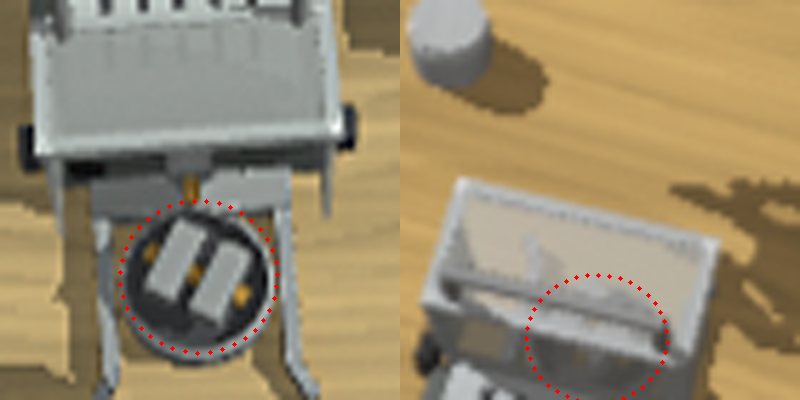

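```bash
python3 - <<'E'
from h import *
V=[.687,.0299,.0407]
q=viewer.grab_frame("top");g=cv2.cvtColor(q["pixels"],cv2.COLOR_RGB2GRAY).astype(np.float32)
def prof(y,z,xs):
    u=proj(q,stw(V,np.c_[xs,0*xs+y,0*xs+z])).astype(np.float32)
    return cv2.remap(g,u[:,0][None],u[:,1][None],cv2.INTER_LINEAR)[0].round().astype(int).tolist()
xs=np.arange(.034,.062,.002)
print("stop (z22) x34..60", [prof(y,.022,xs) for y in(-.04,.035,.04)])
xs=np.arange(.030,.056,.002)
print("rim back z34 x30..54",[prof(y,.034,xs) for y in(-.012,.0,.012)])
xs=np.arange(-.058,-.034,.002)
print("rim bottom z0 x-58..-36",[prof(y,0.,xs) for y in(-.008,.0,.008)])
E
```

```text
stop (z22) x34..60 [[93, 87, 74, 76, 99, 124, 147, 151, 152, 152, 152, 153, 153, 153], [92, 87, 80, 71, 78, 90, 95, 98, 97, 96, 96, 97, 98, 99], [99, 88, 75, 62, 67, 84, 93, 99, 97, 96, 97, 97, 98, 99]]
rim back z34 x30..54 [[41, 39, 44, 88, 125, 149, 158, 158, 155, 152, 153, 155, 158], [119, 90, 56, 49, 50, 81, 102, 97, 95, 95, 94, 92, 89], [141, 121, 84, 62, 71, 82, 94, 97, 98, 97, 97, 98, 95]]
rim bottom z0 x-58..-36 [[167, 164, 162, 163, 158, 151, 125, 104, 104, 114, 134, 121], [167, 164, 162, 165, 159, 140, 111, 78, 104, 129, 127, 114], [165, 163, 161, 165, 162, 135, 102, 63, 80, 121, 122, 116]]
```

The top view shows the block between the rails against the stop, with its rim at (125..275, 207..350) matching the predicted home outline. The profiles put the front edge at -46 mm, so it is home. Now go back to the bar.

Emit:
{"api": "play_rows", "payload": {"commands": [[[0.3, 0, 0, -0.2, 0], [0.3, 0, 0, -0.4, 0], [0.3, 0, 0, -0.6, 0], [0.3, 0.45, 0.3, -0.6, 0], [0.3, 0.9, 0.7, -0.6, 0], [0.3, 0.9, 0.7, -0.6, 0], [0.3, 0.9, 0.7, -0.6, 0], [0.3, 0.9, 0.7, -0.6, 0], [0.3, 0.9, 0.7, -0.6, 0]]]}}

```text
clock: 17.45
tcp_pos: [0.6609, 0.0403, 0.3259]
orientation: [-2.163, -2.274, -0.001]
contact_force: [-0.3, 1.5, 0.6]
grip_width: 0.0297
gripper_force: 0.0
```

```bash
python3 - <<'E'
from h import *
go((.7723,.0345,.327,2.5),(.7723,.0345,.2534,2.5))
E
```

```text
t 17.45 tcp [0.6609 0.0403 0.3259] az 2.86 tilt [ 0.003 -0.002 -1.   ] F [-0.3  1.5  0.6] w 0.0297
[-0.057, 0.555, -0.007, 0.004] rows 2.7
[-0.058, 0.555, 0.361, 0.004] rows 3.2
```

Emit:
{"api": "play_rows", "payload": {"commands": [[[0.3, -0.02, 0.19, 0, 0], [0.3, -0.04, 0.38, 0, 0], [0.3, -0.035, 0.555, 0, 0], [0.3, -0.035, 0.555, 0, 0], [0.3, -0.035, 0.555, 0, 0], [0.3, -0.035, 0.555, 0, 0]]]}}

```text
clock: 17.95
tcp_pos: [0.7699, 0.0297, 0.3266]
orientation: [-2.174, -2.266, 0.003]
contact_force: [0.3, -0.2, 0.5]
grip_width: 0.0299
gripper_force: 0.0
```

```bash
python3 - <<'E'
from h import *
go((.7723,.0345,.327,2.5),(.7723,.0345,.2534,2.5))
E
```

```text
t 17.95 tcp [0.7699 0.0297 0.3266] az 2.37 tilt [ 0.    -0.002 -1.   ] F [ 0.3 -0.2  0.5] w 0.0299
[0.023, 0.013, -0.002, -0.001] rows 0.1
[0.023, 0.014, 0.366, -0.001] rows 1.8
```

Emit:
{"api": "play_rows", "payload": {"commands": [[[0.3, 0.01, 0.013, 0.12, 0], [0.3, 0.01, 0.013, 0.24, 0], [0.3, 0.01, 0.013, 0.32, 0], [0.3, 0.01, 0.013, 0.36, 0], [0.3, 0.01, 0.013, 0.365, 0], [0.8, 0.01, 0.013, 0.365, 0], [1, 0.01, 0.013, 0.365, 0], [1, 0.01, 0.013, 0.365, 0], [1, 0.01, 0.013, 0.365, 0], [1, 0.01, 0.013, 0.365, 0]]], "grip_force": 25}}

```text
clock: 18.78
tcp_pos: [0.7735, 0.0306, 0.2569]
orientation: [2.176, 2.265, 0.003]
contact_force: [-1.7, 0.5, 6.2]
grip_width: 0.0086
gripper_force: 26.5
```

```bash
python3 - <<'E'
from h import *
go()
def arc(a,b,n,g=1):
    p=a+(b-a)*np.arange(1,n+1)/n
    y=.172*(np.cos(a)-np.cos(p))/.2; z=-.172*(np.sin(p)-np.sin(a))/.2
    print([[g,0,float(round(u,3)),float(round(v,3)),0] for u,v in zip(y,z)])
arc(1.69,1.05,12);arc(1.05,.45,12);arc(.45,.1,10)
E
```

```text
t 18.78 tcp [0.7735 0.0306 0.2569] az 2.3 tilt [ 0.001  0.002 -1.   ] F [-1.7  0.5  6.2] w 0.0086
[[1, 0, -0.046, -0.004, 0], [1, 0, -0.091, -0.006, 0], [1, 0, -0.137, -0.005, 0], [1, 0, -0.183, -0.002, 0], [1, 0, -0.229, 0.003, 0], [1, 0, -0.274, 0.011, 0], [1, 0, -0.318, 0.022, 0], [1, 0, -0.363, 0.034, 0], [1, 0, -0.406, 0.049, 0], [1, 0, -0.448, 0.067, 0], [1, 0, -0.49, 0.086, 0], [1, 0, -0.53, 0.108, 0]]
[[1, 0, -0.037, 0.022, 0], [1, 0, -0.072, 0.046, 0], [1, 0, -0.107, 0.072, 0], [1, 0, -0.14, 0.1, 0], [1, 0, -0.171, 0.129, 0], [1, 0, -0.201, 0.16, 0], [1, 0, -0.23, 0.192, 0], [1, 0, -0.257, 0.226, 0], [1, 0, -0.282, 0.26, 0], [1, 0, -0.305, 0.296, 0], [1, 0, -0.327, 0.334, 0], [1, 0, -0.346, 0.372, 0]]
[[1, 0, -0.013, 0.027, 0], [1, 0, -0.024, 0.055, 0], [1, 0, -0.035, 0.083, 0], [1, 0, -0.045, 0.112, 0], [1, 0, -0.053, 0.141, 0], [1, 0, -0.061, 0.17, 0], [1, 0, -0.068, 0.199, 0], [1, 0, -0.073, 0.229, 0], [1, 0, -0.078, 0.258, 0], [1, 0, -0.081, 0.288, 0]]
```

Emit:
{"api": "play_rows", "payload": {"commands": [[[1, 0, -0.046, -0.004, 0], [1, 0, -0.091, -0.006, 0], [1, 0, -0.137, -0.005, 0], [1, 0, -0.183, -0.002, 0], [1, 0, -0.229, 0.003, 0], [1, 0, -0.274, 0.011, 0], [1, 0, -0.318, 0.022, 0], [1, 0, -0.363, 0.034, 0], [1, 0, -0.406, 0.049, 0], [1, 0, -0.448, 0.067, 0], [1, 0, -0.49, 0.086, 0], [1, 0, -0.53, 0.108, 0]]]}}

```text
clock: 19.78
tcp_pos: [0.6683, 0.0259, 0.2348]
orientation: [2.175, 2.263, 0.005]
contact_force: [0.3, 1.3, 3.3]
grip_width: 0.0086
gripper_force: 27.7
```

Emit:
{"api": "play_rows", "payload": {"commands": [[[1, 0, -0.037, 0.022, 0], [1, 0, -0.072, 0.046, 0], [1, 0, -0.107, 0.072, 0], [1, 0, -0.14, 0.1, 0], [1, 0, -0.171, 0.129, 0], [1, 0, -0.201, 0.16, 0], [1, 0, -0.23, 0.192, 0], [1, 0, -0.257, 0.226, 0], [1, 0, -0.282, 0.26, 0], [1, 0, -0.305, 0.296, 0], [1, 0, -0.327, 0.334, 0], [1, 0, -0.346, 0.372, 0]]]}}

```text
clock: 20.78
tcp_pos: [0.5969, 0.0229, 0.1581]
orientation: [-2.177, -2.264, 0.002]
contact_force: [-0.5, -4.3, 1.5]
grip_width: 0.0087
gripper_force: 29.6
```

Emit:
{"api": "play_rows", "payload": {"commands": [[[1, 0, -0.013, 0.027, 0], [1, 0, -0.024, 0.055, 0], [1, 0, -0.035, 0.083, 0], [1, 0, -0.045, 0.112, 0], [1, 0, -0.053, 0.141, 0], [1, 0, -0.061, 0.17, 0], [1, 0, -0.068, 0.199, 0], [1, 0, -0.073, 0.229, 0], [1, 0, -0.078, 0.258, 0], [1, 0, -0.081, 0.275, 0], [1, 0, -0.081, 0.285, 0], [1, 0, -0.081, 0.285, 0]]]}}

```text
clock: 21.78
tcp_pos: [0.5798, 0.0221, 0.1004]
orientation: [-2.176, -2.263, 0.005]
contact_force: [-3.3, -5.5, -2.0]
grip_width: 0.0089
gripper_force: 30.1
```

Emit:
{"api": "play_rows", "payload": {"commands": [[[1, 0, 0, 0.01, 0], [1, 0, 0, 0.02, 0], [1, 0, 0, 0.03, 0], [1, 0, 0, 0.04, 0], [1, 0, 0, 0.05, 0], [1, 0, 0, 0.06, 0], [1, 0, 0, 0.07, 0], [1, 0, 0, 0.08, 0], [1, 0, 0, 0.09, 0], [1, 0, 0, 0.095, 0], [1, 0, 0, 0.1, 0], [1, 0, 0, 0.1, 0]]]}}

```text
clock: 22.78
tcp_pos: [0.5785, 0.0221, 0.0802]
orientation: [-2.175, -2.262, 0.008]
contact_force: [-6.7, -3.8, -0.8]
grip_width: 0.0084
gripper_force: 30.8
```

Keep lowering gently until the stop is felt.

Emit:
{"api": "play_rows", "payload": {"commands": [[[1, 0, 0, 0.005, 0], [1, 0, 0, 0.01, 0], [1, 0, 0, 0.015, 0], [1, 0, 0, 0.02, 0], [1, 0, 0, 0.02, 0]]]}}

```text
clock: 23.2
tcp_pos: [0.5785, 0.0221, 0.0762]
orientation: [-2.175, -2.262, 0.008]
contact_force: [-5.9, -5.2, -0.6]
grip_width: 0.0089
gripper_force: 30.9
```

Emit:
{"api": "play_rows", "payload": {"commands": [[[1, 0, 0, 0.005, 0], [1, 0, 0, 0.01, 0], [1, 0, 0, 0.015, 0], [1, 0, 0, 0.02, 0], [1, 0, 0, 0.02, 0]]]}}

```text
clock: 23.62
tcp_pos: [0.5786, 0.022, 0.0731]
orientation: [-2.175, -2.261, 0.007]
contact_force: [-9.2, -4.5, 8.9]
grip_width: 0.0086
gripper_force: 31.7
```

Emit:
{"api": "play_rows", "payload": {"commands": [[[1, 0, 0, 0.005, 0], [1, 0, 0, 0.01, 0], [1, 0, 0, 0.01, 0], [1, 0, 0, 0.01, 0]]]}}

```text
clock: 23.95
tcp_pos: [0.5786, 0.0221, 0.0727]
orientation: [-2.174, -2.26, 0.006]
contact_force: [-15.3, -3.4, 25.6]
grip_width: 0.0085
gripper_force: 33.4
```

Emit:
{"api": "play_rows", "payload": {"commands": [[[1, 0, 0, 0.005, 0], [1, 0, 0, 0.01, 0], [1, 0, 0, 0.01, 0], [1, 0, 0, 0.01, 0]]]}}

```text
clock: 24.28
tcp_pos: [0.5786, 0.0221, 0.0723]
orientation: [-2.174, -2.259, 0.004]
contact_force: [-21.3, -3.6, 43.1]
grip_width: 0.0088
gripper_force: 35.1
```

```bash
python3 - <<'E'
from h import *
go()
E
```

```text
t 24.28 tcp [0.5786 0.0221 0.0723] az 2.2 tilt [ 0.003 -0.006 -1.   ] F [-21.3  -3.6  43.1] w 0.0088
```

Emit:
{"api": "play_rows", "payload": {"commands": [[[1, 0, 0, -0.012, 0], [1, 0, 0, -0.02, 0], [1, 0, 0, -0.02, 0], [0.7, 0, 0, -0.02, 0], [0.3, 0, 0, -0.02, 0], [0.3, 0, 0, -0.02, 0], [0.3, 0, 0, -0.02, 0], [0.3, 0, 0, -0.02, 0]]]}}

```text
clock: 24.95
tcp_pos: [0.5823, 0.0235, 0.074]
orientation: [2.176, 2.266, 0.001]
contact_force: [0.2, 0.4, 0.6]
grip_width: 0.0299
gripper_force: 0.0
```

Emit:
{"api": "play_rows", "payload": {"commands": [[[0.3, 0, 0, -0.1, 0], [0.3, 0, 0, -0.25, 0], [0.3, 0, 0, -0.45, 0], [0.3, 0, 0, -0.7, 0], [0.3, 0, -0.3, -0.7, 0], [0.3, 0, -0.6, -0.7, 0], [0.3, 0.3, -0.6, -0.7, 0], [0.3, 0.7, -0.6, -0.7, 0], [0.3, 1, -0.6, -0.7, 0], [0.3, 1, -0.6, -0.7, 0], [0.3, 1, -0.6, -0.7, 0]]]}}

```text
clock: 25.87
tcp_pos: [0.4533, 0.2204, 0.2147]
orientation: [-2.176, -2.265, -0.003]
contact_force: [0.9, 0.2, -0.0]
grip_width: 0.0298
gripper_force: 0.0
```

```bash
python3 - <<'E'
from h import *
from scipy.optimize import least_squares
go()
V=[.687,.0299,.0407]
t=viewer.grab_frame("top");s=viewer.grab_frame("scene")
# bar/front edge model for several q vs. edge strength (thin bright/dark bar)
y=np.linspace(-.05,.05,60)
for n,p in(("top",t),("scene",s)):
    g=cv2.GaussianBlur(cv2.cvtColor(p["pixels"],cv2.COLOR_RGB2GRAY),(0,0),.6).astype(np.float32)
    out=[]
    for q in np.arange(-.06,.24,.02):
        v=[]
        for off in(-.010,0,.010):
            P=np.c_[0*y-.107+off,y,0*y+.09];u=proj(p,stw(V,gpt(q,P))).astype(np.float32)
            v.append(np.median(cv2.remap(g,u[:,0],u[:,1],cv2.INTER_LINEAR)))
        out.append((round(float(q),2),round(float(v[1]-(v[0]+v[2])/2),1)))
    print(n,out)
for n,p in(("top",t),("scene",s)):
  for th in("bowl_mid","jar_mid","tin_mid"):
    for q in viewer.trace(p,th)[:2]: print(n,th,round(q["score"],2),q["rect"])
E
```

```text
t 25.87 tcp [0.4533 0.2204 0.2147] az 2.31 tilt [ 0.002  0.001 -1.   ] F [ 0.9  0.2 -0. ] w 0.0298
top [(-0.06, -13.6), (-0.04, -14.0), (-0.02, -13.9), (0.0, -13.8), (0.02, -13.7), (0.04, -12.1), (0.06, -11.3), (0.08, -9.6), (0.1, -6.2), (0.12, -3.2), (0.14, -0.4), (0.16, 4.1), (0.18, 9.2), (0.2, 13.3), (0.22, 17.1)]
scene [(-0.06, -13.7), (-0.04, -20.7), (-0.02, -20.7), (0.0, -15.6), (0.02, -8.1), (0.04, -1.9), (0.06, 1.8), (0.08, 4.1), (0.1, 4.9), (0.12, 5.2), (0.14, 5.5), (0.16, 6.0), (0.18, 7.1), (0.2, 7.8), (0.22, 7.7)]
top bowl_mid 0.78 [170.0, 170.4, 198.0, 201.6]
top bowl_mid 0.73 [295.5, 208.2, 316.5, 227.9]
top jar_mid 0.71 [192.9, 217.1, 213.5, 234.7]
top tin_mid 0.77 [294.8, 207.2, 313.5, 232.3]
scene bowl_mid 0.59 [300.5, 209.3, 330.6, 228.4]
scene jar_mid 0.7 [299.6, 180.9, 315.2, 197.2]
scene tin_mid 0.68 [221.4, 162.6, 234.6, 179.1]
scene tin_mid 0.66 [384.2, 183.8, 405.5, 219.9]
```

The bar fits q of about 0 in both views, the stop was felt, and the bystanders haven't moved. I'm handing the job in.

```bash
python3 -c "
from bench import r
print(r.hand_in())"
```

```text
the job is handed in; nothing more can be done
None
```

I raised the guard, slid the steel block home against the stop, closed the guard gently and handed the job in at about 26 s; the cameras showed the bowl, jar and tin unmoved, and no verdict was returned.

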